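Right the fallen brush cup and nest it in its twin

ROBOT

A 6-joint arm with a two-finger parallel gripper is mounted at the origin on the work surface. World frame = base frame: x ahead of the robot, y to its left, z up, the work surface at z = 0. Lengths are in m, angles in degrees, forces in N, time in s.
With the tool pointing down it reaches from about 0.25 to 0.725 m from the base axis. Payload 9.7 kg.
Tool frame: the origin (TCP) lies at the very end of the fingers, on their centre line; the grasp point (between the pads) lies grasp_offset behind it (grasp_offset is the distance from the TCP to the grasp point, in m); z points along the fingers, y is the line along which they close (so a half turn about z gives the same grasp; the last joint's range is limited). The gripper opens to 85 mm and grips with 20 to 120 N. Pads are 22 mm wide; open, the fingers measure 114 mm over their backs; the gripper's body (76 mm by 85 mm) begins 54 mm behind the grasp point. The pads swing forward as they close: fully open they stand 13 mm farther back than shut.
Start: joints at [69.786, 4.979, 10.078, 95.1, 0, 90], TCP at [0.19, 0.516, 0.231] pointing down, gripper open.
Joint ranges: [-179.16, 179.16], [-48.56, 103.87], [-65.8, 70.77], [-126.05, 130.52], [-82.76, 87.17], [-180, 180]. Speed limits (degrees/s): [127.2, 127.2, 147.25, 180, 180, 180].

INTERFACE

Orientations are given as [roll, pitch, yaw] about the fixed x, y, z axes, in that order (R = Rz(yaw) Ry(pitch) Rx(roll)).
In Python, from workcell import get_obs, camera, calibration, job_done, recognise, cut_out, mark_of, grasp_offset gives the robot as it stands.
- The arm moves only by the tool servo_tool, never from a script. Its argument "moves" is a list of rows, each a list of 3 entries, a list of its own where there are three numbers: the turn, a rotation vector about the tool's x, y, z in degrees, then the shift along the tool's x, y, z in m, then the opening in per cent of the stroke, from 0 (shut) to 100 (fully open). In form: [[[ax, ay, az], [x, y, z], claw], ...]. A call has 1 to 12 rows; each row shifts and turns the commanded pose from where the row before left it, along the tool's axes as they then stand; what a row does not reach is not made up. A row lasts 1/10 s, in which the tool goes at most 50 mm and 8.59 degrees, less where a joint would pass 70% of its speed; a pose out of reach is approached as far as the arm can. A call is refused whole if a number of a shift passes 0.05 or a number of a turn 8.59, either way. A call with a gripper value outside its range is refused whole. The fingers move at their own pace and stop on an object; "force" is the grip in N (left out, the last holds). Time passes only in rows, so rows that do not move let the fingers close. It gives the time, the measured TCP pose, the force, the opening and the grip force at its end, in the units of the state.
- get_obs(): the state, without advancing time (a new reading comes with each control period).
- camera(name): name is "side" or "top" or "wrist"; returns (picture, depth): 400x640x3 uint8, red, green, blue; 400x640 float32, m along the optical axis (not along the pixel's ray), 0 where there is no reading.
- calibration(name): a dict with "camera_matrix" (3x3 intrinsics, pixels), "R" (3x3) and "t" (3): a world point X has camera coordinates R X + t. Camera axes: x right, y down, z forward; pixel columns grow to the right and rows downward; lengths in m; the calibration is good to about 2 mm. The wrist camera is an equidistant fisheye: a pixel r from the principal point sees the ray r / f radians off the axis. A picture is of the moment at which its call begins: read the wrist's pose just before it. calibration takes no time and is no camera call; for the wrist camera it gives the pose at the moment of the call.
- job_done(): hands the job in; it is judged then, once.
Trained networks look in the newest picture that a camera, given by its name, has taken for a name from the list of things; names that differ only in an ending like _2 or _b are one class to them, and where a whole thing is asked for, a point or a joint stands for the part that bears it (a point fixed in the world has none). Each returns a list of dicts, best first, with "score" (0 to 1); they miss things now and then, are a little off and sometimes report something else, mostly with a low value. They report only what shows in the picture. A call takes as long as a camera call. They do not tell look-alikes from the thing itself.
- recognise(name, camera): "xyz" ([x, y, z] in m, in the coordinates of the camera as it stood for that picture, good to about 4 mm: the middle of the surface that is visible of it).
- cut_out(name, camera): "mask" (400x640 bool, what is visible of it).
- mark_of(name, camera): "xyz" ([x, y, z] in m, in the coordinates of the camera as it stood for that picture, good to about 4 mm: a listed point, or the origin of a listed thing).
The state is a dict: "time": time; "q": joint angles; "qd": joint speeds; "joint_efforts": joint torques, N m; "ee_pos": TCP position; "tcp_rot": TCP orientation; "wrist_force": force on the tool from outside, world axes, zero at the start; "torque": the same for the moment, N m; "opening": finger opening in m; "grasp_force": force on a finger pad.
Only numpy, scipy, OpenCV 4.12 (cv2) and the standard library are available. Lean on these libraries where they do the work, as an engineer would, in place of code of your own. Each camera call takes 0.05 s, during which the arm holds its last target. There are 200 camera calls.

TASK

The green brush cup has been knocked onto its side. Tip it back up onto its foot without lifting it off the ledge (for instance with fingertips hooked inside its mouth), and let it stand free on its own; then pick it up and nest it squarely inside the white cup, lowered in and not dropped, down until it rests fully home. Leave the white cup standing where it is and do not disturb the other things on the ledge.

Things in the scene. Friction and masses are not known exactly. Their poses are not given: they have to be found in the camera images.
- green_cup: Fallen green resin cup, square, tapering straight: foot 40 x 40 mm outside, rim 68 x 68 outside, 84 tall, walls 3.5 thick, solid bottom 32 thick (hollow 52 deep, mouth 61 x 61, inner floor 44 x 44). 0.1 to 0.21 kg. Origin: centre of the underside; +z out of the mouth, x and y square to the walls. It lies on its -x wall, +x wall on top, origin 20 mm up, mouth towards the robot within 25 degrees.
- white_cup: White cup of exactly the same size, frame and mass range, loose, standing upright. The green cup fits in it in any of the four square turns. Fully home, the green underside rests on the white inner floor, 32 mm above the white underside, with 1.8 mm play on each side, and the green rim stands 32 mm above the white rim.
- green_cup_rim (a point): Centre of the green cup's mouth, in the rim plane, 84 mm from the underside. While it lies, the mouth's upper inner edge is 64 mm above the ledge. Raised by that edge, the cup pivots about its foot's lower edge (local x = -20 mm, z = 0) and after 55 to 60 degrees falls the rest (80.5 in all) onto its foot.
- white_cup_rim (a point): Centre of the white cup's mouth, in the plane of the rim, 84 mm above the ledge.
- seal_a: bystander: upright jade-green seal, 24 x 24 x 60 mm tall; origin centre of underside
- seal_b: bystander: second jade-green seal, 24 x 24 x 60 mm tall; origin centre of underside
- glass_cube: bystander: glass paperweight cube, 50 mm; origin centre of underside
- grinding_stone: bystander: flat black grinding stone, 130 x 85 x 24 mm tall; origin centre of underside
- pad_case: bystander, fixed: red seal pad case with flip-top lid and brass knob, 85 x 85 mm, about 40 mm tall, knob a little higher; origin centre of underside
Not all that is in view belongs to the job. Of the things shaped like the green_cup, the green one is meant.

How it is judged (in metres and radians):
On the way:
1. the green cup stands upright and free on the ledge, beside the white cup (angle between green_cup's own z axis and vertical below 0.08 rad and height (world z) of green_cup below 0.005 m and horizontal distance between green_cup and white_cup above 0.06 m and contact force between the fingers and green_cup below 0.05 N and linear speed of green_cup below 0.02 m/s), for 0.3 s.
At the end, for the whole second after the job is handed in: The green cup sits fully home in the white one: its underside 28 to 34.5 mm above the white underside, centres within 5 mm, green tilt under 0.06 rad; the white cup stands upright on the ledge (tilt under 0.05 rad, underside within 4 mm of the ledge); both released and at rest (horizontal distance between green_cup and white_cup below 0.005 m and z of green_cup in the frame of white_cup between 0.028 and 0.0345 m and angle between green_cup's own z axis and vertical below 0.06 rad and angle between white_cup's own z axis and vertical below 0.05 rad and height (world z) of white_cup between -0.004 and 0.004 m and linear speed of each of green_cup, white_cup below 0.02 m/s and contact force between the fingers and green_cup below 0.05 N and contact force between the fingers and white_cup below 0.05 N); the robot touches nothing.
It fails at once if the green cup is lifted off the ledge (underside centre above 50 mm) while tipped more than 0.45 rad (height (world z) of green_cup above 0.05 m and angle between green_cup's own z axis and vertical above 0.45 rad).
It fails at once if the green cup is dropped (falls faster than 0.45 m/s untouched by the fingers) (linear speed of green_cup above 0.45 m/s and contact force between the fingers and green_cup below 0.01 N).
It fails at once if the white cup is moved more than 30 mm or tipped more than 0.3 rad (distance of white_cup from where it was at the start of the episode above 0.03 m or angle between white_cup's own z axis and vertical above 0.3 rad).
It fails at once if a bystander is moved more than 15 mm (distance of any of seal_a, seal_b, glass_cube, grinding_stone from where it was at the start of the episode above 0.015 m).
It also fails if it takes over 67 s, if anything falls off the work surface, if the arm or the gripper's body presses on something with over 40 N, if the wrist force passes 120 N, or if a joint passes its speed limit or range.

## Working session

There is one attempt and no reset: what is moved stays moved. The work goes in short steps, Python scripts to look and compute and a tool call to move; the robot and the scene stay as the last step left them, time stands still between calls to the robot, and variables do not carry over. Pictures are saved under pics/ and viewed, at most 10 in all, crops included, and the job is handed in when it is done.

Besides the shell and the picture viewer there is one more tool, called after "Emit:" as name(argument=value, ...) on one line, values as JSON. servo_tool: Moves the arm, as the interface text tells. Its arguments: {"type":"object","properties":{"moves":{"type":"array"},"force":{"type":"number"}},"required":["moves"]}

```bash
mkdir -p pics; ls
cat > h.py <<'E'
import numpy as np, cv2
from workcell import *
def toworld(p,c): return (np.array(c["R"]).T@(np.array(p)-np.array(c["t"])))
def save(img,n): cv2.imwrite(f"pics/{n}.png",cv2.cvtColor(img,cv2.COLOR_RGB2BGR))
def cloud(depth,c):
    K=np.array(c["camera_matrix"]); v,u=np.mgrid[:depth.shape[0],:depth.shape[1]]
    P=np.stack([(u-K[0,2])/K[0,0]*depth,(v-K[1,2])/K[1,1]*depth,depth],-1)
    return (P-np.array(c["t"]))@np.array(c["R"])
E
python3 - <<'E'
from h import *
o=get_obs(); print(o["time"],o["ee_pos"],o["tcp_rot"],o["opening"],grasp_offset)
for n in("top","side"):
    im,d=camera(n); save(im,n+"1"); c=calibration(n); np.savez(n+"1.npz",im=im,d=d)
    print(n,toworld([0,0,0],c).round(3))
    for t in("green_cup","white_cup","green_cup_rim","white_cup_rim","seal_a","glass_cube","grinding_stone","pad_case"):
        for r in mark_of(t,n): print(t,round(r["score"],2),toworld(r["xyz"],c).round(3))
E
```

```text
pics
0.0 [0.18997445 0.51590057 0.23056429] [-1.79922249e+02  9.97053523e-04  1.59784373e+02] 0.08520007376371978 0.0187
top [ 0.445 -0.012  1.478]
green_cup 0.79 [ 0.461 -0.166  0.023]
green_cup 0.7 [ 0.672 -0.152  0.021]
green_cup 0.68 [ 0.587 -0.008  0.019]
green_cup 0.64 [ 0.418 -0.436  0.017]
white_cup 0.94 [ 0.676  0.115 -0.002]
green_cup_rim 0.92 [ 0.667 -0.013  0.032]
green_cup_rim 0.85 [ 0.485 -0.487  0.033]
green_cup_rim 0.83 [ 0.378 -0.167  0.038]
green_cup_rim 0.55 [ 0.592 -0.144  0.033]
white_cup_rim 0.81 [0.676 0.116 0.082]
seal_a 0.57 [ 0.463 -0.013  0.002]
glass_cube 0.62 [ 0.52  -0.338 -0.001]
grinding_stone 0.61 [ 0.649 -0.388  0.   ]
pad_case 0.55 [0.689 0.349 0.002]
side [0.44  0.97  0.718]
green_cup 0.96 [ 0.583 -0.005  0.02 ]
green_cup 0.95 [ 0.458 -0.163  0.023]
green_cup 0.94 [ 0.421 -0.43   0.021]
green_cup 0.69 [ 0.675 -0.149  0.018]
green_cup 0.51 [ 0.674  0.12  -0.   ]
white_cup 0.69 [ 0.677  0.118 -0.004]
green_cup_rim 0.92 [ 0.59  -0.137  0.035]
green_cup_rim 0.85 [ 0.482 -0.485  0.035]
green_cup_rim 0.7 [ 0.373 -0.16   0.032]
green_cup_rim 0.61 [ 0.664 -0.012  0.034]
white_cup_rim 0.82 [0.675 0.121 0.086]
seal_a 0.72 [ 0.549  0.317 -0.001]
seal_a 0.7 [ 0.464 -0.007 -0.005]
glass_cube 0.93 [ 0.517 -0.331 -0.001]
grinding_stone 0.67 [ 0.642 -0.384 -0.001]
pad_case 0.89 [0.691 0.351 0.001]
pad_case 0.47 [ 0.516 -0.329 -0.002]
```

View pics/top1.png

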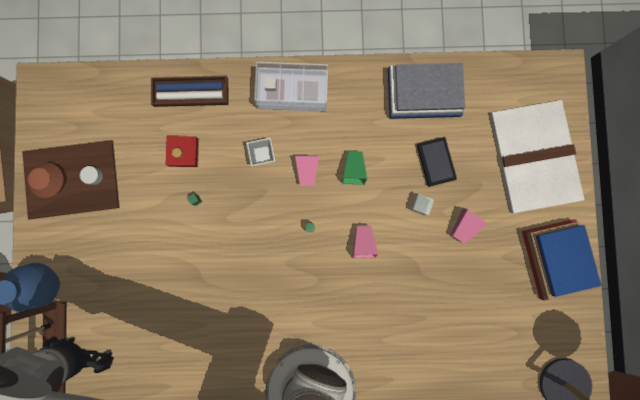

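View pics/side1.png

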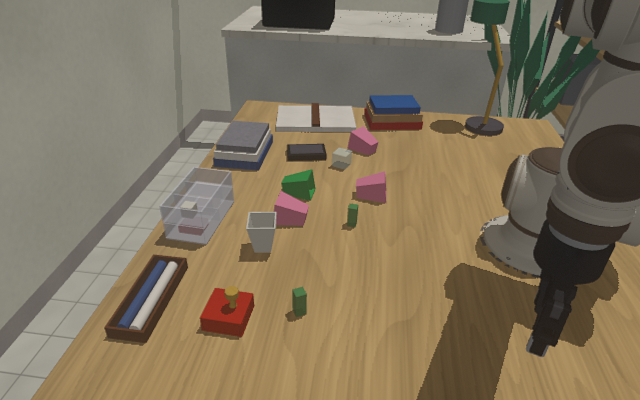

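The top view shows the fallen green cup at pixel (354,168), mouth downward in the image (towards the robot). The white cup stands at (260,151), and the pink decoys are at (307,169), (364,241) and (467,225). The side view agrees: green at (298,184), white at (262,230).

Run:
```python
from h import *
from scipy.optimize import minimize
for n in("top","side"):
    z=np.load(n+"1.npz"); c=calibration(n); W=cloud(z["d"],c); hsv=cv2.cvtColor(z["im"],cv2.COLOR_RGB2HSV)
    m=(hsv[...,0]>50)&(hsv[...,0]<90)&(hsv[...,1]>120)&(z["d"]>0)
    m&=(W[...,0]>.55)&(W[...,0]<.75)&(W[...,1]>-.23)&(W[...,1]<-.07)&(W[...,2]>.01)
    P=W[m]; print(n,len(P),P.min(0).round(3),P.max(0).round(3))
    top=P[P[:,2]>(.036)]
    # upper wall plane
    A=np.c_[top[:,:2],np.ones(len(top))]; k=np.linalg.lstsq(A,top[:,2],rcond=None)[0]
    print("plane slope",np.degrees(np.arctan(np.hypot(*k[:2]))).round(1),"downhill az",np.degrees(np.arctan2(-k[1],-k[0])).round(1),np.std(A@k-top[:,2]).round(4))
    # silhouette fit: top wall trapezoid in plan
    cx=[]
    for lo in np.arange(.58,.70,.01):
        s=top[(top[:,0]>=lo)&(top[:,0]<lo+.01)]
        if len(s)>4: cx.append((lo+.005,s[:,1].min(),s[:,1].max(),s[:,2].mean()))
    print(np.round(cx,4))
    # white
    g=(W[...,0]>.62)&(W[...,0]<.74)&(W[...,1]>.06)&(W[...,1]<.18)&(W[...,2]>.076)&(W[...,2]<.092)
    Q=W[g]; print("white",cv2.minAreaRect((Q[:,:2]*1000).astype(np.float32)),len(Q),Q[:,2].mean())
    pk=(W[...,0]>.5)&(W[...,0]<.75)&(W[...,1]>-.09)&(W[...,1]<.06)&(W[...,2]>.015);Q=W[pk];print("pink",Q.min(0).round(3),Q.max(0).round(3))
```

```text
top 474 [ 0.59  -0.175  0.012] [ 0.673 -0.111  0.072]
plane slope 18.1 downhill az 0.2 0.0036
[[ 0.595  -0.1746 -0.1121  0.0641]
 [ 0.605  -0.1729 -0.114   0.0644]
 [ 0.615  -0.1715 -0.1147  0.0606]
 [ 0.625  -0.1719 -0.1178  0.0572]
 [ 0.635  -0.1706 -0.1211  0.0535]
 [ 0.645  -0.1677 -0.1247  0.0512]
 [ 0.655  -0.1685 -0.1253  0.0473]
 [ 0.665  -0.1664 -0.1289  0.0434]
 [ 0.675  -0.1577 -0.1325  0.0402]]
white ((674.2156982421875, 116.37464904785156), (67.74906921386719, 67.832275390625), 9.7532320022583) 158 0.08235500709272023
pink [ 0.583 -0.046  0.03 ] [0.67  0.02  0.071]
side 207 [ 0.593 -0.171  0.038] [ 0.673 -0.107  0.068]
plane slope 19.2 downhill az -5.9 0.0012
[[ 0.595  -0.1675 -0.1072  0.0651]
 [ 0.605  -0.1706 -0.1087  0.063 ]
 [ 0.615  -0.1686 -0.1144  0.0592]
 [ 0.625  -0.166  -0.1142  0.0559]
 [ 0.635  -0.1685 -0.1157  0.0519]
 [ 0.645  -0.1628 -0.1164  0.0491]
 [ 0.655  -0.1633 -0.1254  0.0453]
 [ 0.665  -0.1619 -0.1231  0.0421]
 [ 0.675  -0.1618 -0.127   0.0391]]
white ((673.3443603515625, 121.07269287109375), (67.87416076660156, 72.73219299316406), 9.533370018005371) 231 0.08107654630232267
pink [ 0.581 -0.044  0.015] [0.666 0.03  0.067]
```

Emit:
servo_tool(moves=[[[0,0,0],[-0.033,-0.034,-0.002],24],[[0,0,0],[-0.033,-0.034,-0.002],24],[[0,0,0],[-0.033,-0.034,-0.002],24],[[0,0,0],[-0.033,-0.034,-0.002],24],[[0,0,0],[-0.033,-0.034,-0.002],24],[[0,0,0],[-0.033,-0.034,-0.002],24],[[0,0,0],[-0.033,-0.034,-0.002],24],[[0,0,0],[-0.033,-0.034,-0.002],24],[[0,0,0],[-0.033,-0.034,-0.002],24],[[0,0,0],[-0.033,-0.034,-0.002],24],[[0,0,0],[-0.033,-0.034,0],24],[[0,0,0],[-0.033,-0.034,0],24]])

```text
time: 2.1
ee_pos: [0.4211, -0.0056, 0.2517]
tcp_rot: [180.0, 0.1, 159.8]
wrist_force: [2.0, 0.1, 0.0]
opening: 0.021
grasp_force: 0.0
```

Emit:
servo_tool(moves=[[[0,0,0],[-0.033,-0.034,0],24],[[0,0,0],[-0.033,-0.034,0],24],[[0,0,0],[-0.033,-0.03,0],24],[[0,0,7.5],[0,0,0],24],[[0,0,7.5],[0,0,0],24],[[0,0,7.5],[0,0,0],24],[[0,0,7.5],[0,0,0],24],[[0,0,7.5],[0,0,0],24],[[0,0,7.5],[0,0,0],24]])

```text
time: 3.0
ee_pos: [0.4797, -0.1298, 0.2513]
tcp_rot: [180.0, -0.0, 114.5]
wrist_force: [-0.0, -1.1, -0.8]
opening: 0.0207
grasp_force: 0.0
```

Emit:
servo_tool(moves=[[[0,0,7.5],[0,0,0],24],[[0,0,7.5],[0,0,0],24],[[0,0,7.5],[0,0,0],24],[[0,0,7.8],[0,0,0],24],[[-8,0,0],[0,0,0],24],[[-8,0,0],[0,0,0],24],[[-8,0,0],[0,0,0],24],[[-8,0,0],[0,0,0],24],[[-8,0,0],[0,0,0],24],[[-8,0,0],[0,0,0],24],[[-7,0,0],[0,0,0],24],[[0,0,0],[0,0,0],24]])

```text
time: 4.2
ee_pos: [0.5124, -0.1473, 0.253]
tcp_rot: [126.9, -0.5, 85.0]
wrist_force: [-0.7, 0.6, 0.0]
opening: 0.0202
grasp_force: 0.0
```

```bash
cat >> h.py <<'E'
from scipy.spatial.transform import Rotation as Ro
def Rt(az,b):
    a,b=np.radians([az,b]); u=np.array([np.cos(a),np.sin(a),0]); x=np.array([-u[1],u[0],0])
    z=np.cos(b)*u-np.sin(b)*np.array([0,0,1]); return np.c_[x,np.cross(z,x),z]
def cur():
    o=get_obs(); return np.array(o["ee_pos"]),Ro.from_euler("xyz",o["tcp_rot"],degrees=True).as_matrix()
def delta(pos,az,b):
    p,R=cur(); T=Rt(az,b)
    print("turn",Ro.from_matrix(R.T@T).as_rotvec(degrees=True).round(2),"shift in cur axes",(R.T@(np.array(pos)-p)).round(4),"in final axes",(T.T@(np.array(pos)-p)).round(4))
E
python3 - <<'E'
from h import *
p,R=cur(); print(p.round(4),np.degrees(np.arctan2(R[1,2],R[0,2])).round(2),np.degrees(np.arcsin(-R[2,2])).round(2))
delta([.539,-.136,.104],-5.5,35)
im,d=camera("wrist"); save(im,"w1")
c=calibration("wrist"); print(get_obs()["q"])
for t in("green_cup","green_cup_rim"):
    for r in mark_of(t,"wrist"): print(t,round(r["score"],2),toworld(r["xyz"],c).round(3))
E
```

```text
[ 0.5124 -0.1473  0.253 ] -4.6 36.88
turn [-1.88 -0.71 -0.13] shift in cur axes [ 0.0122 -0.104   0.1099] in final axes [ 0.0138 -0.1075  0.1062]
[-24.28474173 -48.49330019 -43.87356181  43.20101079  15.58324788
  78.50042976]
green_cup 0.78 [ 0.581 -0.006  0.022]
green_cup 0.7 [ 0.456 -0.167  0.025]
green_cup 0.59 [ 0.674 -0.149  0.02 ]
green_cup_rim 0.81 [ 0.374 -0.167  0.034]
green_cup_rim 0.74 [ 0.587 -0.143  0.035]
green_cup_rim 0.63 [ 0.481 -0.486  0.036]
```

View pics/w1.png

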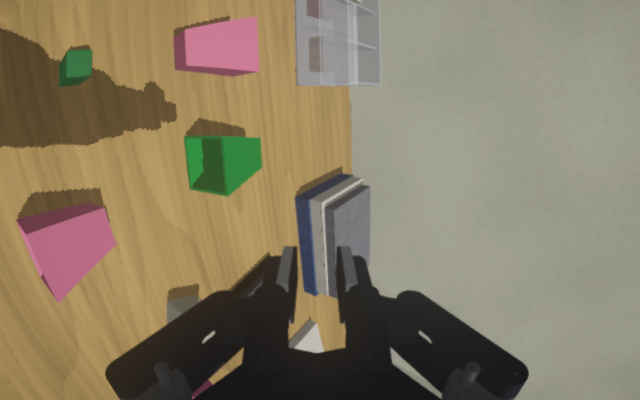

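The wrist view shows the green cup's open mouth at about (208,165), facing the arm. Joint 2 is at its limit here, so I'll use a steeper tool (45°).

Emit:
servo_tool(moves=[[[4,0,0],[0,0,0],33],[[4,-0.7,0],[0,0,0],33],[[0,0,0],[0,0,0],33]])

```text
time: 4.65
ee_pos: [0.5134, -0.1462, 0.2605]
tcp_rot: [134.7, 0.1, 84.6]
wrist_force: [0.2, -0.5, 0.6]
opening: 0.0279
grasp_force: 0.0
```

Run:
```python
from h import *
print(get_obs()["q"].round(1),get_obs()["ee_pos"]); delta([.551,-.137,.112],-5.5,45)
```

```text
[-22.1 -41.1 -35.4  51.7  11.7  78. ] [ 0.51341344 -0.14615526  0.26049117]
turn [ 0.32 -0.    0.16] shift in cur axes [ 0.0129 -0.0799  0.1304] in final axes [ 0.0127 -0.0792  0.1308]
```

Emit:
servo_tool(moves=[[[0,0,0],[0.0026,-0.016,0.026],33],[[0,0,0],[0.0026,-0.016,0.026],33],[[0,0,0],[0.0026,-0.016,0.026],33],[[0,0,0],[0.0026,-0.016,0.026],33],[[0,0,0],[0.0025,-0.016,0.026],33],[[0,0,0],[0,0,0],33]])

```text
time: 5.25
ee_pos: [0.5477, -0.1359, 0.1037]
tcp_rot: [135.1, -0.1, 84.6]
wrist_force: [-1.0, 0.0, -0.3]
opening: 0.0284
grasp_force: 0.0
```

Run:
```python
from h import *
print(get_obs()["q"].round(1),get_obs()["ee_pos"]); delta([.607,-.1425,.055],-5.5,45)
im,d=camera("wrist"); save(im,"w2")
c=calibration("wrist")
for r in mark_of("green_cup_rim","wrist"): print(round(r["score"],2),toworld(r["xyz"],c).round(3))
for r in mark_of("green_cup","wrist"): print(round(r["score"],2),toworld(r["xyz"],c).round(3))
```

```text
[-18.7 -35.8 -49.9  31.7   9.4  80.6] [ 0.54769737 -0.13590888  0.1036865 ]
turn [-0.09 -0.13  0.04] shift in cur axes [-0.0011  0.0079  0.0766] in final axes [-0.0009  0.0078  0.0766]
0.9 [ 0.377 -0.164  0.036]
0.83 [ 0.592 -0.142  0.035]
0.55 [ 0.671 -0.01   0.038]
0.96 [ 0.584 -0.008  0.023]
0.75 [ 0.465 -0.008  0.002]
0.68 [ 0.46  -0.167  0.025]
0.63 [ 0.675 -0.149  0.022]
```

View pics/w2.png

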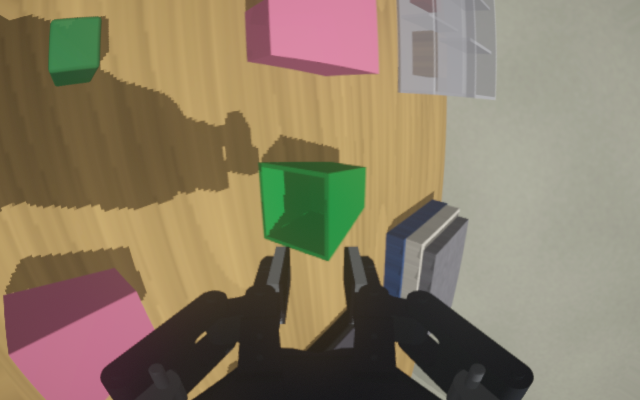

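The wrist view shows the mouth's upper edge at column 327 (rows 165–258), lying between the two fingers (columns 285 and 350). Inserting.

Emit:
servo_tool(moves=[[[0,0,0],[-0.001,0.008,0.01],33],[[0,0,0],[0,0,0.02],33],[[0,0,0],[0,0,0.02],33],[[0,0,0],[0,0,0.01],33],[[0,0,0],[0,0,0],33]])

```text
time: 5.9
ee_pos: [0.5979, -0.1429, 0.0725]
tcp_rot: [134.8, 0.0, 84.6]
wrist_force: [-0.5, -0.7, -0.7]
opening: 0.0279
grasp_force: 0.0
```

Run:
```python
from h import *
delta([.607,-.1425,.055],-5.5,45)
im,d=camera("wrist"); save(im[100:400,150:500],"w3"); c=calibration("wrist")
# fisheye cloud of top-wall green points
K=np.array(c["camera_matrix"]); v,u=np.mgrid[:400,:640]; x=(u-K[0,2])/K[0,0]; y=(v-K[1,2])/K[1,1]; r=np.hypot(x,y)+1e-9
s=np.tan(r)/r; P=np.stack([x*s*d,y*s*d,d],-1); W=(P-np.array(c["t"]))@np.array(c["R"])
hsv=cv2.cvtColor(im,cv2.COLOR_RGB2HSV); m=(hsv[...,0]>50)&(hsv[...,0]<90)&(hsv[...,1]>120)&(d>0)&(W[...,0]>.57)&(W[...,0]<.7)&(abs(W[...,1]+.145)<.05)&(W[...,2]>.055)
Q=W[m]; print(len(Q),np.percentile(Q,[1,50,99],axis=0).round(4))
for lo in np.arange(.585,.625,.004):
    s=Q[abs(Q[:,0]-lo)<.002]
    if len(s): print(lo.round(3),len(s),s[:,1].min().round(3),s[:,1].max().round(3),s[:,2].mean().round(4),s[:,2].max().round(4))
```

```text
turn [ 0.24 -0.02  0.07] shift in cur axes [ 0.0013 -0.006   0.0187] in final axes [ 0.0013 -0.0059  0.0188]
3489 [[ 0.591  -0.1745  0.0552]
 [ 0.6045 -0.1383  0.0624]
 [ 0.6287 -0.1089  0.0671]]
0.589 32 -0.176 -0.172 0.0577 0.0624
0.593 489 -0.176 -0.109 0.0643 0.0677
0.597 665 -0.175 -0.108 0.0645 0.0676
0.601 425 -0.176 -0.109 0.0643 0.0664
0.605 360 -0.174 -0.11 0.0632 0.0835
0.609 316 -0.174 -0.111 0.0617 0.064
0.613 311 -0.173 -0.112 0.0605 0.0622
0.617 283 -0.173 -0.113 0.059 0.0606
0.621 240 -0.173 -0.114 0.0579 0.0594
0.625 250 -0.173 -0.115 0.0564 0.0579
```

View pics/w3.png

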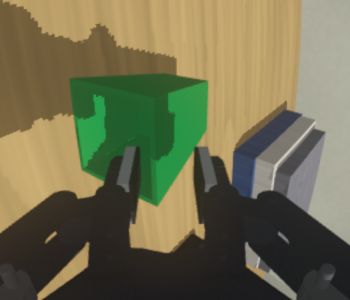

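The view shows the inner finger in front of the mouth and the outer finger above the top wall. The edge measures x ≈ 0.593, mid y ≈ −0.142. Going on in.

Emit:
servo_tool(moves=[[[0,0,0],[0,-0.005,0.005],33],[[0,0,0],[0,0,0.008],33],[[0,0,0],[0,0,0.007],33],[[0,0,0],[0,0,0],33]])

```text
time: 6.35
ee_pos: [0.6081, -0.1438, 0.0534]
tcp_rot: [134.8, 0.0, 84.6]
wrist_force: [-0.2, -0.5, 0.1]
opening: 0.0283
grasp_force: 0.0
```

Run:
```python
from h import *
delta([.609,-.1435,.055],-5.5,45); print(get_obs()["q"].round(1))
# lift plan
M=np.array([.593,-.142]);az=-5.5;u=np.array([np.cos(np.radians(az)),np.sin(np.radians(az))])
piv=M+.0742*u
L=np.hypot(.0742,.0657); a0=np.degrees(np.arctan2(.0657,.0742))
prev=None
# wall mid point at depth D, angle
for th in range(0,89,8):
    wb=19+th; b=45+ (85-45)*min(th/72,1)
    a=np.radians(a0+th); Mh,Mz=-np.cos(a)*L,np.sin(a)*L   # along u from pivot
    w=np.array([np.cos(np.radians(wb)),-np.sin(np.radians(wb))]); dd=np.array([np.cos(np.radians(b)),-np.sin(np.radians(b))])
    t=np.array([Mh,Mz])+.009*w+.010*dd
    # bias so inner pad leads: offset along +y (outer/up)
    yv=np.array([np.sin(np.radians(b)),np.cos(np.radians(b))])
    t=t+yv*(.009 if th else 0)
    pos=np.r_[piv+t[0]*u,t[1]]; T=Rt(az,b)
    if prev is not None: print(th,b,pos.round(4),"turn x",round(b-prev[2],2),"shift",(prev[1].T@(pos-prev[0])).round(4))
    else: print(th,b,pos.round(4))
    prev=(pos,T,b)
```

```text
turn [ 0.18 -0.03  0.05] shift in cur axes [ 0.0003  0.0017 -0.0005] in final axes [ 0.0003  0.0017 -0.0005]
[-17.  -22.3 -47.9  19.8   8.2  81.8]
0 45.0 [ 0.6085 -0.1435  0.0557]
8 49.44444444444444 [ 0.6241 -0.145   0.0696] turn x 4.44 shift [0.     0.0209 0.0013]
16 53.888888888888886 [ 0.6343 -0.146   0.0757] turn x 4.44 shift [-0.      0.0118  0.002 ]
24 58.33333333333333 [ 0.6454 -0.147   0.0803] turn x 4.44 shift [0.     0.0117 0.0028]
32 62.77777777777778 [ 0.657  -0.1482  0.0833] turn x 4.44 shift [0.     0.0115 0.0036]
40 67.22222222222223 [ 0.669  -0.1493  0.0846] turn x 4.44 shift [-0.      0.0113  0.0044]
48 71.66666666666666 [ 0.6812 -0.1505  0.0842] turn x 4.44 shift [0.     0.0111 0.0051]
56 76.11111111111111 [ 0.6932 -0.1516  0.082 ] turn x 4.44 shift [-0.      0.0108  0.0058]
64 80.55555555555556 [ 0.7048 -0.1528  0.0782] turn x 4.44 shift [0.     0.0104 0.0065]
72 85.0 [ 0.7159 -0.1538  0.0727] turn x 4.44 shift [0.     0.01   0.0072]
80 85 [ 0.7268 -0.1549  0.0664] turn x 0.0 shift [-0.      0.0104  0.0072]
88 85 [ 0.7368 -0.1558  0.0587] turn x 0 shift [-0.      0.0093  0.0086]
```

Emit:
servo_tool(moves=[[[0.9,0,0],[0,0.004,0],33],[[0.9,0,0],[0,0.004,0],33],[[0.9,0,0],[0,0.004,0.0005],33],[[0.9,0,0],[0,0.004,0.0005],33],[[0.9,0,0],[0,0.004,0.0005],33],[[1.1,0,0],[0,0.003,0.0005],33],[[1.1,0,0],[0,0.003,0.0005],33],[[1.1,0,0],[0,0.003,0.0005],33],[[1.1,0,0],[0,0.003,0.0005],33],[[0,0,0],[0,0,0],33]])

```text
time: 7.35
ee_pos: [0.635, -0.1464, 0.0738]
tcp_rot: [143.7, 0.0, 84.6]
wrist_force: [-0.9, 0.4, 0.7]
opening: 0.0282
grasp_force: 0.2
```

Run:
```python
from h import *
delta([.6343,-.146,.0757],-5.5,53.9)
im,d=camera("wrist"); a=im; im,d=camera("side"); s=im[130:250,230:390]
save(np.hstack([a[100:400,150:500],cv2.resize(s,(400,300))]),"c1")
```

```text
turn [ 0.24 -0.    0.08] shift in cur axes [ 0.0003  0.0005 -0.0019] in final axes [ 0.0003  0.0005 -0.0019]
```

View pics/c1.png

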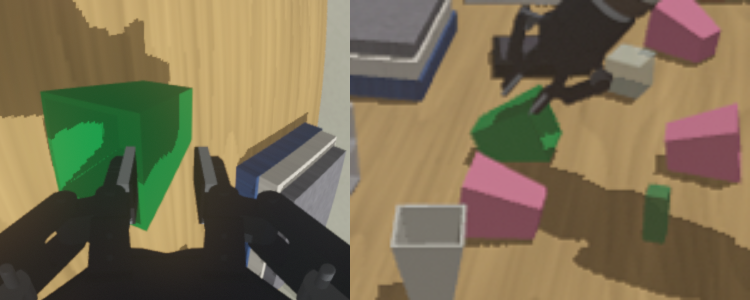

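The cup (side crop around (515,120)) is starting to tip up, with the inner finger hooked under its edge. Continuing the arc.

Emit:
servo_tool(moves=[[[1.5,0,0],[0,0.004,0.0006],33],[[1.5,0,0],[0,0.004,0.0006],33],[[1.5,0,0],[0,0.004,0.0008],33],[[1.5,0,0],[0,0.004,0.001],33],[[1.5,0,0],[0,0.004,0.001],33],[[1.5,0,0],[0,0.004,0.001],33],[[1.5,0,0],[0,0.004,0.0013],33],[[1.5,0,0],[0,0.004,0.0013],33],[[1.5,0,0],[0,0.0035,0.0013],33],[[0,0,0],[0,0,0],33]])

```text
time: 8.45
ee_pos: [0.6694, -0.1496, 0.0832]
tcp_rot: [157.2, 0.0, 84.6]
wrist_force: [-0.6, -0.2, -0.8]
opening: 0.028
grasp_force: 0.0
```

Run:
```python
from h import *
delta([.669,-.1493,.0846],-5.5,67.2); print(get_obs()["q"].round(1))
im,d=camera("wrist"); a=im; im,d=camera("side"); s=im[130:250,230:390]
save(np.hstack([a[100:400,150:500],cv2.resize(s,(400,300))]),"c2")
```

```text
turn [0.03 0.01 0.07] shift in cur axes [ 0.0003  0.0002 -0.0015] in final axes [ 0.0003  0.0002 -0.0015]
[-14.    1.5 -13.7  52.2   3.3  82.1]
```

View pics/c2.png

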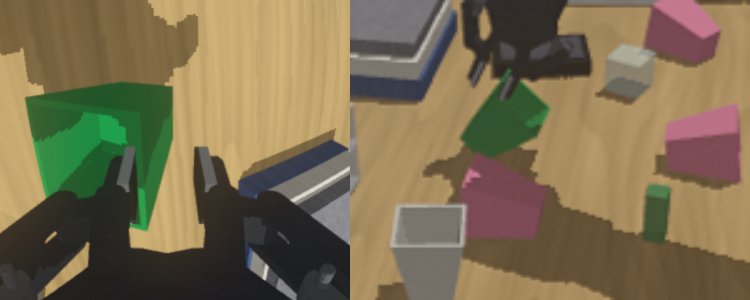

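Run:
```python
from h import *
M=np.array([.593,-.142]);az=-5.5;u=np.array([np.cos(np.radians(az)),np.sin(np.radians(az))])
piv=M+.0742*u; L=np.hypot(.0742,.0657); a0=np.degrees(np.arctan2(.0657,.0742))
p,R=cur(); prev=(p,R,67.2)
for th,b,off in((48,70.2,.006),(56,73.2,.003),(64,76,.002),(72,77,.001),(80,77,0)):
    wb=19+th;a=np.radians(a0+th);c=lambda q:np.array([np.cos(np.radians(q)),-np.sin(np.radians(q))])
    t=np.array([-np.cos(a)*L,np.sin(a)*L])+.009*c(wb)+.010*c(b)+off*np.array([np.sin(np.radians(b)),np.cos(np.radians(b))])
    pos=np.r_[piv+t[0]*u,t[1]]; print(th,pos.round(4),round(b-prev[2],2),(prev[1].T@(pos-prev[0])).round(4)); prev=(pos,Rt(az,b),b)
```

```text
48 [ 0.6785 -0.1502  0.0834] 3.0 [0.0003 0.0095 0.0032]
56 [ 0.6878 -0.1511  0.0809] 3.0 [0.     0.0079 0.0056]
64 [ 0.6987 -0.1522  0.0773] 2.8 [-0.      0.0094  0.0065]
72 [ 0.7093 -0.1532  0.0724] 1 [-0.      0.0091  0.0074]
80 [ 0.7193 -0.1542  0.0658] 0 [-0.      0.0083  0.0086]
```

Emit:
servo_tool(moves=[[[1,0,0],[0,0.0032,0.001],30],[[1,0,0],[0,0.0032,0.001],27],[[1,0,0],[0,0.0031,0.0012],25],[[1,0,0],[0,0.0026,0.0018],23],[[1,0,0],[0,0.0026,0.0019],21],[[1,0,0],[0,0.0027,0.0019],20],[[1,0,0],[0,0.003,0.002],20],[[1,0,0],[0,0.003,0.0022],20],[[0.8,0,0],[0,0.0034,0.0022],20],[[0,0,0],[0,0,0],20]])

```text
time: 9.55
ee_pos: [0.6994, -0.1524, 0.077]
tcp_rot: [166.0, 0.0, 84.6]
wrist_force: [0.8, 0.5, -0.3]
opening: 0.0167
grasp_force: 0.3
```

Run:
```python
from h import *
delta([.7193,-.1542,.0658],-5.5,77); print(get_obs()["q"].round(1))
im,d=camera("wrist"); a=im; im,d=camera("side"); s=im[130:250,230:390]
save(np.hstack([a[100:400,150:500],cv2.resize(s,(400,300))]),"c3")
```

```text
turn [0.98 0.02 0.07] shift in cur axes [0.0001 0.0167 0.0157] in final axes [0.0002 0.017  0.0154]
[-13.   13.5   1.3  63.9   1.8  82.6]
```

View pics/c3.png

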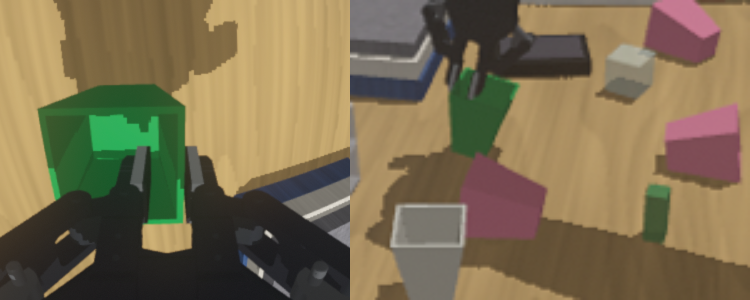

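The cup is nearly upright, held between the fingers. I'll lower it the rest of the way, open, and back out upward.

Emit:
servo_tool(moves=[[[0.2,0,0],[0,0.0021,0.0018],20],[[0.2,0,0],[0,0.0021,0.0018],20],[[0.2,0,0],[0,0.0021,0.0018],20],[[0.2,0,0],[0,0.0021,0.0018],20],[[0.2,0,0],[0,0.0021,0.0018],20],[[0,0,0],[0,0.0021,0.0018],20],[[0,0,0],[0,0.0021,0.0018],20],[[0,0,0],[0,0.0021,0.0015],20],[[0,0,0],[0,0.002,0],20],[[0,0,0],[0,0,0],20]])

```text
time: 10.65
ee_pos: [0.7202, -0.1545, 0.0678]
tcp_rot: [167.0, 0.0, 84.6]
wrist_force: [0.0, -0.4, 0.5]
opening: 0.017
grasp_force: 0.0
```

```bash
cat >> h.py <<'E'
def wcloud():
    im,d=camera("wrist"); c=calibration("wrist"); K=np.array(c["camera_matrix"]); v,u=np.mgrid[:400,:640]; x=(u-K[0,2])/K[0,0]; y=(v-K[1,2])/K[1,1]; r=np.hypot(x,y)+1e-9
    s=np.tan(r)/r; P=np.stack([x*s*d,y*s*d,d],-1); return im,d,(P-np.array(c["t"]))@np.array(c["R"])
def green(im,d): 
    h=cv2.cvtColor(im,cv2.COLOR_RGB2HSV); return (h[...,0]>50)&(h[...,0]<90)&(h[...,1]>120)&(d>0)
E
python3 - <<'E'
from h import *
delta([.7193,-.1542,.0658],-5.5,77)
for n in("top","side"):
    im,d=camera(n); W=cloud(d,calibration(n)); m=green(im,d)&(W[...,0]>.6)&(abs(W[...,1]+.15)<.08)
    Q=W[m]; print(n,Q.min(0).round(4),Q.max(0).round(4)); c=calibration(n)
    for t in("green_cup","green_cup_rim"):
        for r in mark_of(t,n):
            w=toworld(r["xyz"],c)
            if w[0]>.6 and w[1]<-.08: print(t,w.round(3))
E
```

```text
turn [0.01 0.02 0.06] shift in cur axes [ 0.0002 -0.0013  0.0017] in final axes [ 0.0002 -0.0013  0.0017]Traceback (most recent call last):
  File "<stdin>", line 5, in <module>
    return umr_minimum(a, axis, None, out, keepdims, initial, where)
ValueError: zero-size array to reduction operation minimum which has no identity
```

Emit:
servo_tool(moves=[[[0,0,0],[0,0,0],30],[[0,0,0],[0,0,0],30],[[0,0,0],[0,0.002,-0.01],30],[[0,0,0],[0,0.0023,-0.01],30],[[0,0,0],[0,0.0023,-0.01],30],[[0,0,0],[0,0.0045,-0.02],30],[[0,0,0],[0,0.0045,-0.02],30],[[0,0,0],[0,0,-0.04],60],[[0,0,0],[0,0,-0.04],100],[[0,0,0],[0,-0.03,-0.02],100],[[0,0,0],[0,-0.04,0],100],[[0,0,0],[0,-0.03,0],100]])

```text
time: 11.9
ee_pos: [0.5989, -0.1429, 0.2166]
tcp_rot: [166.8, 0.1, 84.6]
wrist_force: [1.0, -1.2, -0.3]
opening: 0.0857
grasp_force: 0.0
```

Run:
```python
from h import *
def rep(n,W,im,d,lo,hi,cx,cy,usegreen):
    m=(W[...,2]>lo)&(W[...,2]<hi)&(abs(W[...,0]-cx)<.07)&(abs(W[...,1]-cy)<.06)&(d>0)
    if usegreen: m&=green(im,d)
    Q=W[m]
    if len(Q)>10: print(n,len(Q),cv2.minAreaRect((Q[:,:2]*1000).astype(np.float32)),np.median(Q[:,2]).round(4),np.percentile(Q[:,2],99).round(4))
for n in("wrist","top","side"):
    if n=="wrist": im,d,W=wcloud()
    else: im,d=camera(n); W=cloud(d,calibration(n))
    rep(n+" green",W,im,d,.078,.1,.69,-.15,1); rep(n+" white",W,im,d,.074,.095,.675,.118,0)
    c=calibration(n)
    for t in("green_cup","green_cup_rim","white_cup","white_cup_rim"):
        for r in mark_of(t,n):
            w=toworld(r["xyz"],c)
            if w[0]>.62 and (w[1]<-.08 or w[1]>.07): print(t,w.round(3),round(r["score"],2))
    if n=="wrist": save(im,"w4")
print(get_obs()["ee_pos"],get_obs()["q"].round(1))
```

```text
wrist green 615 ((681.3685302734375, -148.74441528320312), (67.74658203125, 63.68027114868164), 84.61051177978516) 0.0811 0.0827
green_cup [ 0.686 -0.148 -0.002] 0.92
green_cup_rim [ 0.687 -0.15   0.08 ] 0.97
top green 62 ((689.1339111328125, -150.6710205078125), (62.98188781738281, 64.06027221679688), 84.84940338134766) 0.0818 0.0872
top white 163 ((674.4502563476562, 116.26380920410156), (68.26947784423828, 67.53611755371094), 10.14765739440918) 0.0823 0.0905
green_cup [ 0.69  -0.155  0.001] 0.93
green_cup_rim [ 0.692 -0.153  0.084] 0.74
white_cup [ 0.675  0.114 -0.004] 0.58
white_cup [0.693 0.35  0.002] 0.56
white_cup_rim [0.676 0.114 0.083] 0.78
side green 56 ((688.3106079101562, -144.9044189453125), (70.9334487915039, 66.43184661865234), 85.73920440673828) 0.0822 0.0853
side white 269 ((673.5364990234375, 120.99526977539062), (67.58470153808594, 75.62378692626953), 10.431166648864746) 0.0805 0.0854
green_cup [ 0.691 -0.151 -0.003] 0.73
green_cup_rim [ 0.69  -0.144  0.084] 0.83
white_cup [ 0.673  0.12  -0.001] 0.83
white_cup_rim [0.674 0.119 0.081] 0.62
[ 0.60033248 -0.14296645  0.21445373] [-14.3   0.6   2.4  79.    2.   81.4]
```

View pics/w4.png

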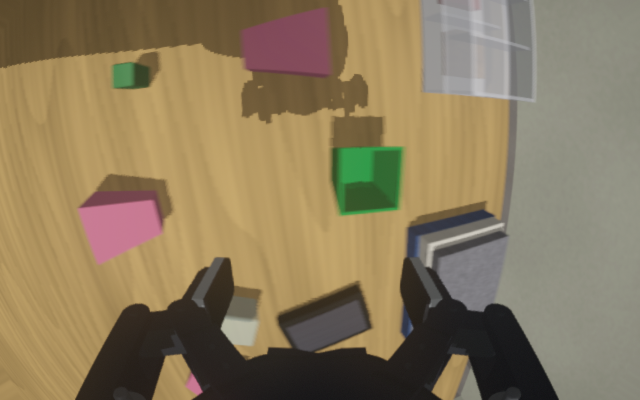

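The green cup now stands upright and free; its rim is at pixels (333–403, 147–215), centre about (0.688, −0.149). Next: tool vertical, then above the cup.

Emit:
servo_tool(moves=[[[6.6,0,0],[0,0,0],100],[[6.6,0,0],[0,0,0],100],[[0,0,0],[0,0.03,0],100],[[0,0,0],[0,0.03,0],100],[[0,0,0],[0,0.03,0],100],[[0,0,0],[0,0,0],100]])

```text
time: 13.25
ee_pos: [0.6923, -0.1516, 0.2105]
tcp_rot: [-179.6, 0.0, 84.6]
wrist_force: [1.0, -0.3, 0.2]
opening: 0.0852
grasp_force: 0.0
```

Run:
```python
from h import *
delta([.688,-.1495,.054],-5.4,90); print(get_obs()["ee_pos"])
im,d,W=wcloud(); m=green(im,d)&(W[...,2]>.07)&(W[...,2]<.1)&(abs(W[...,0]-.69)<.06)&(abs(W[...,1]+.15)<.06)
Q=W[m]; print(len(Q),cv2.minAreaRect((Q[:,:2]*1000).astype(np.float32)))
```

```text
turn [-0.35  0.   -0.02] shift in cur axes [ 0.0017 -0.0035  0.1566] in final axes [ 0.0017 -0.0045  0.1565]
[ 0.69231222 -0.15160438  0.21053034]
1566 ((687.03955078125, -149.7867431640625), (67.6865234375, 66.92597198486328), 84.5290298461914)
```

Emit:
servo_tool(moves=[[[-0.4,0,0],[0.0015,-0.005,0.01],100],[[0,0,0],[0,0,0.03],100],[[0,0,0],[0,0,0.025],100],[[0,0,0],[0,0,0.02],100],[[0,0,0],[0,0,0.015],100],[[0,0,0],[0,0,0.015],100],[[0,0,0],[0,0,0.015],100],[[0,0,0],[0,0,0.015],100],[[0,0,0],[0,0,0.01],100],[[0,0,0],[0,0,0],100]])

```text
time: 14.3
ee_pos: [0.6847, -0.1495, 0.0574]
tcp_rot: [179.9, 0.0, 84.6]
wrist_force: [0.9, 0.1, -0.1]
opening: 0.0851
grasp_force: 0.0
```

Emit:
servo_tool(force=25, moves=[[[0,0,0],[0,0.002,0.002],95],[[0,0,0],[0,0,0],90],[[0,0,0],[0,0,0],86],[[0,0,0],[0,0,0],83],[[0,0,0],[0,0,0],80],[[0,0,0],[0,0,0],76],[[0,0,0],[0,0,0],70],[[0,0,0],[0,0,0],60],[[0,0,0],[0,0,0],60],[[0,0,0],[0,0,0],60]])

```text
time: 15.3
ee_pos: [0.6879, -0.15, 0.0582]
tcp_rot: [179.7, 0.0, 84.6]
wrist_force: [0.5, -0.7, 5.1]
opening: 0.0665
grasp_force: 27.9
```

Emit:
servo_tool(moves=[[[0,0,0],[0,0,-0.004],60],[[0,0,0],[0,0,-0.008],60],[[0,0,0],[0,0,-0.015],60],[[0,0,0],[0,0,-0.02],60],[[0,0,0],[0,0,-0.02],60],[[0,0,0],[0,0,-0.02],60],[[0,0,0],[0,0,-0.02],60],[[0,0,0],[0,0,-0.015],60],[[0,0,0],[0,0,-0.008],60],[[0,0,0],[0,0,0],60]])

```text
time: 16.3
ee_pos: [0.6874, -0.1499, 0.1892]
tcp_rot: [179.6, 0.1, 84.6]
wrist_force: [0.2, -0.0, -2.7]
opening: 0.067
grasp_force: 28.6
```

Run:
```python
from h import *
p,R=cur(); print(p.round(4),get_obs()["wrist_force"].round(1))
im,d,W=wcloud(); m=green(im,d)&(np.linalg.norm(W[...,:2]-p[:2],axis=-1)<.07)
L=(W[m]-p)@R  # tool frame
print(len(L),np.percentile(L,[1,99],axis=0).round(4))
top=L[L[:,2]<np.percentile(L[:,2],3)+.006]; print("rim tool z",np.median(top[:,2]).round(4),cv2.minAreaRect((top[:,:2]*1000).astype(np.float32)))
A=np.c_[top[:,:2],np.ones(len(top))]; k=np.linalg.lstsq(A,top[:,2],rcond=None)[0]; print("rim tilt deg x,y",np.degrees(k[:2]).round(1))
im,d=camera("side"); W=cloud(d,calibration("side")); m=green(im,d)&(np.linalg.norm(W[...,:2]-p[:2],axis=-1)<.08); Q=W[m]
print("side z",Q[:,2].min().round(4),Q[:,2].max().round(4))
c=calibration("side")
for t in("green_cup","green_cup_rim"):
    for r in mark_of(t,"side"):
        w=toworld(r["xyz"],c)
        if w[2]>.08: print(t,w.round(3))
delta([.6745,.118,p[2]],9.9,90)
```

```text
[ 0.6874 -0.1499  0.1892] [ 0.2 -0.  -2.7]
20142 [[-0.0324 -0.0332 -0.0248]
 [ 0.0339  0.0324  0.0392]]
rim tool z -0.0234 ((0.04553985595703125, -0.4189720153808594), (68.07704162597656, 68.96644592285156), 89.95917510986328)
rim tilt deg x,y [-0.6 -0.2]
side z 0.1771 0.2142
green_cup [ 0.689 -0.148  0.128]
green_cup_rim [ 0.688 -0.144  0.216]
turn [  0.14   0.04 -15.35] shift in cur axes [ 0.2654 -0.0375 -0.0032] in final axes [ 0.2658  0.0341 -0.003 ]
```

The cup is held level and centred on the tool. Carrying it over to the white cup.

Emit:
servo_tool(moves=[[[0,0,0],[0.012,-0.002,0],60],[[0,0,0],[0.024,-0.0035,-0.001],60],[[0,0,0],[0.028,-0.004,-0.001],60],[[0,0,0],[0.028,-0.004,-0.001],60],[[0,0,0],[0.028,-0.004,0],60],[[0,0,0],[0.028,-0.004,0],60],[[0,0,0],[0.028,-0.004,0],60],[[0,0,0],[0.028,-0.004,0],60],[[0,0,0],[0.028,-0.0045,0],60],[[0,0,0],[0.021,-0.003,0],60],[[0,0,0],[0.011,-0.002,0],60]])

```text
time: 17.6
ee_pos: [0.6725, 0.1193, 0.1896]
tcp_rot: [179.8, 0.0, 84.7]
wrist_force: [0.3, -0.4, -2.3]
opening: 0.0665
grasp_force: 28.7
```

Emit:
servo_tool(moves=[[[0,0,-4],[0,0,0],60],[[0,0,-4],[0,0,0],60],[[0,0,-4],[0,0,0],60],[[0,0,-3.3],[0,0,0],60],[[0,0,0],[0,0,0],60],[[0,0,0],[0,0,0],60]])

```text
time: 18.2
ee_pos: [0.673, 0.1167, 0.1899]
tcp_rot: [179.8, 0.1, 99.7]
wrist_force: [-0.0, -0.3, -2.4]
opening: 0.0665
grasp_force: 28.7
```

Run:
```python
from h import *
p,R=cur(); print(p.round(4))
delta([.6727,.1167,.15],9.9,90)
im,d,W=wcloud(); c=calibration("wrist")
for r in mark_of("white_cup","wrist")+mark_of("white_cup_rim","wrist"): print("wr",toworld(r["xyz"],c).round(4),round(r["score"],2))
m=(W[...,2]>.074)&(W[...,2]<.09)&(np.linalg.norm(W[...,:2]-[.673,.117],axis=-1)<.055)&(d>0)&~green(im,d)
Q=W[m]; print(len(Q)); 
if len(Q)>30: print(cv2.minAreaRect((Q[:,:2]*1000).astype(np.float32)),Q.min(0).round(4),Q.max(0).round(4))
im,d=camera("side"); W=cloud(d,calibration("side")); m=green(im,d)&(W[...,2]>.18)&(np.linalg.norm(W[...,:2]-p[:2],axis=-1)<.08); Q=W[m];print("side green",cv2.minAreaRect((Q[:,:2]*1000).astype(np.float32)),Q[:,2].max())
c=calibration("side")
for t in("green_cup","green_cup_rim","white_cup","white_cup_rim"):
    for r in mark_of(t,"side"):
        w=toworld(r["xyz"],c)
        if w[1]>.08 and w[1]<.16: print(t,w.round(3),round(r["score"],2))
```

```text
[0.673  0.1167 0.1899]
turn [ 0.2   0.1  -0.16] shift in cur axes [ 0.0002 -0.0005  0.0399] in final axes [ 0.0001 -0.0003  0.0399]
wr [0.6745 0.1194 0.0017] 0.9
wr [0.6723 0.1174 0.0808] 0.64
866
((669.9515380859375, 134.74984741210938), (67.68840789794922, 35.62442398071289), 10.362757682800293) [0.6344 0.1111 0.0741] [0.7058 0.157  0.086 ]
side green ((673.3135375976562, 117.80060577392578), (63.96401596069336, 71.84333801269531), 12.150693893432617) 0.21627817387000217
green_cup [0.676 0.115 0.132] 0.91
green_cup_rim [0.671 0.121 0.218] 0.69
white_cup [ 0.676  0.119 -0.001] 0.94
white_cup_rim [0.676 0.121 0.083] 0.97
white_cup_rim [0.673 0.121 0.219] 0.34
```

Emit:
servo_tool(moves=[[[0,0,-0.2],[0.001,0,0.01],60],[[0,0,0],[0,0,0.015],60],[[0,0,0],[0,0,0.015],60],[[0,0,0],[0,0,0.01],60],[[0,0,0],[0,0,0.01],60],[[0,0,0],[0,0,0.008],60],[[0,0,0],[0,0,0.007],60],[[0,0,0],[0,0,0.005],60],[[0,0,0],[0,0,0.005],60],[[0,0,0],[0,0,0],60]])

```text
time: 19.6
ee_pos: [0.6732, 0.1176, 0.1044]
tcp_rot: [179.8, 0.1, 100.1]
wrist_force: [0.0, -0.6, -1.2]
opening: 0.0663
grasp_force: 28.7
```

Emit:
servo_tool(moves=[[[0,0,0],[0,0,0.003],60],[[0,0,0],[0,0,0.003],60],[[0,0,0],[0,0,0.002],60],[[0,0,0],[0,0,0.002],60],[[0,0,0],[0,0,0],60],[[0,0,0],[0,0,0],60]])

```text
time: 20.2
ee_pos: [0.6734, 0.1176, 0.0951]
tcp_rot: [179.8, 0.1, 100.1]
wrist_force: [1.0, 0.2, -1.8]
opening: 0.0665
grasp_force: 28.7
```

Emit:
servo_tool(moves=[[[0,0,0],[0,0,0.001],60],[[0,0,0],[0,0,0.001],60],[[0,0,0],[0,0,0.001],60],[[0,0,0],[0,0,0.001],60],[[0,0,0],[0,0,0],60],[[0,0,0],[0,0,0],60]])

```text
time: 20.8
ee_pos: [0.6734, 0.1176, 0.0911]
tcp_rot: [179.8, 0.1, 100.1]
wrist_force: [0.2, 0.1, -1.5]
opening: 0.0665
grasp_force: 28.7
```

Emit:
servo_tool(moves=[[[0,0,0],[0,0,0.001],60],[[0,0,0],[0,0,0.001],60],[[0,0,0],[0,0,0],60],[[0,0,0],[0,0,0],60]])

```text
time: 21.2
ee_pos: [0.6737, 0.1176, 0.0902]
tcp_rot: [179.7, 0.1, 100.1]
wrist_force: [-1.7, -0.3, 6.2]
opening: 0.0666
grasp_force: 29.2
```

Contact came at the expected home height. Releasing slowly.

Emit:
servo_tool(moves=[[[0,0,0],[0,0,-0.001],78],[[0,0,0],[0,0,0],80],[[0,0,0],[0,0,0],82],[[0,0,0],[0,0,0],85],[[0,0,0],[0,0,0],90],[[0,0,0],[0,0,0],100],[[0,0,0],[0,0,0],100],[[0,0,0],[0,0,0],100]])

```text
time: 22.0
ee_pos: [0.6734, 0.1176, 0.0901]
tcp_rot: [179.8, 0.1, 100.1]
wrist_force: [0.1, 0.3, -0.2]
opening: 0.0855
grasp_force: 0.0
```

Emit:
servo_tool(moves=[[[0,0,0],[0,0,-0.005],100],[[0,0,0],[0,0,-0.01],100],[[0,0,0],[0,0,-0.015],100],[[0,0,0],[0,0,-0.02],100],[[0,0,0],[0,0,-0.03],100],[[0,0,0],[0,0,-0.03],100],[[0,0,0],[0,-0.04,-0.02],100],[[0,0,0],[0,-0.05,0],100],[[0,0,0],[0,-0.05,0],100],[[0,0,0],[0,0,0],100]])

```text
time: 23.0
ee_pos: [0.5295, 0.0923, 0.2214]
tcp_rot: [179.8, 0.1, 100.1]
wrist_force: [2.1, 0.3, 0.5]
opening: 0.0857
grasp_force: 0.0
```

Run:
```python
from h import *
for n in("wrist","top","side"):
    if n=="wrist": im,d,W=wcloud()
    else: im,d=camera(n); W=cloud(d,calibration(n))
    near=(np.linalg.norm(W[...,:2]-[.673,.118],axis=-1)<.065)&(d>0)
    Q=W[near&green(im,d)&(W[...,2]>.105)]
    if len(Q)>10:
        A=np.c_[Q[:,:2],np.ones(len(Q))]; k=np.linalg.lstsq(A,Q[:,2],rcond=None)[0]
        print(n,"green",len(Q),cv2.minAreaRect((Q[:,:2]*1000).astype(np.float32)),np.percentile(Q[:,2],[50,98]).round(4),"tilt",np.degrees(k[:2]).round(1))
    Q=W[near&~green(im,d)&(W[...,2]>.074)&(W[...,2]<.092)]
    if len(Q)>10: print(n,"white",len(Q),cv2.minAreaRect((Q[:,:2]*1000).astype(np.float32)),np.median(Q[:,2]).round(4))
    if n=="wrist": a=im[:300]
save(np.vstack([a,cv2.resize(im[130:290,180:500],(640,300))]),"c5"); print(get_obs()["ee_pos"])
```

```text
wrist green 1757 ((677.5049438476562, 118.40695190429688), (69.15318298339844, 68.45787811279297), 10.46978759765625) [0.115  0.1173] tilt [-1.3  1.5]
wrist white 787 ((676.1512451171875, 118.52456665039062), (68.64998626708984, 68.30039978027344), 10.077566146850586) 0.0837
top green 56 ((692.4876708984375, 120.11181640625), (27.577985763549805, 62.49399185180664), 10.746755599975586) [0.1119 0.1199] tilt [0.4 2.3]
side green 83 ((673.897216796875, 119.96861267089844), (64.8066177368164, 71.42791748046875), 10.80394458770752) [0.1148 0.1172] tilt [-0.  -0.6]
side white 332 ((672.4667358398438, 123.04623413085938), (68.03743743896484, 67.94388580322266), 8.275579452514648) 0.0832
[0.53568731 0.09341688 0.22145234]
```

View pics/c5.png

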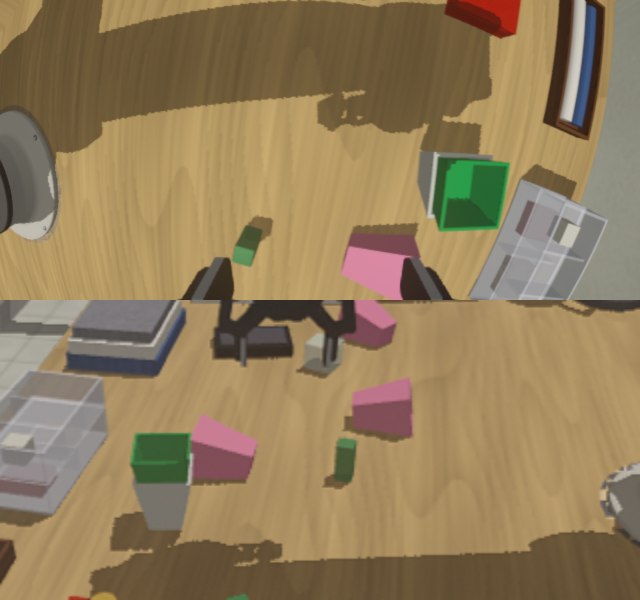

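The green cup sits squarely in the white one. The rims are about 32 mm apart, centres within about 2 mm, and the arm is clear. Handing in.

```bash
python3 -c "
from workcell import *
print(job_done())"
```

```text
the job is handed in; nothing more can be done
None
```

The green cup was tipped upright on the ledge, stood free, then was lowered fully home in the white cup and released; by the cameras the rims are about 32 mm apart and the centres within 2 mm. The job is handed in, but no verdict came back.

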